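# Turn the padded heat sink over and set it on the motherboard chip

## Task

Two heat sinks lie upside down, fins to the bench, on the black slab. Take the one with the pink thermal pad on its base, turn it over, and set it gently, without dropping it, pad down on the bare chip of the blue motherboard: centred on the chip, lying flat, with its fins parallel to the long white slots. Let go of it and leave the other heat sink, the screwdriver, the green spool and the white carton where they are.

Things in the scene. Friction and masses are not known exactly. Their poses are not given: they have to be found in the camera images.
- sink_pad_center (a point): Centre of the heat sink to use: aluminium, 56 mm along the fins (own x), 44 across (own y), 36 high (own z), 90 g. Its base face, at +18 mm on own z, has a pink 44 x 38 mm pad; 7 fins of 3 mm end at -18 mm. The outer fins are flat plates to grip 44 mm apart. Starts with own z up, must end with own z down. It stands steadily on any face, also on its fin ends (56 mm high), to regrasp.
- sink_bare_center (a point): Centre (half-way up) of a second heat sink of the same size and axes, also upside down on the slab, but with a bare, plain grey metal base face. To be left alone.
- slab: Fixed flat black slab, 170 x 250 mm (own x, y), 6 mm thick, on the bench; origin at the centre of its underside. It carries both heat sinks, their centres 110 mm or more apart. It may lie to the left or to the right.
- board: Fixed blue motherboard 220 (own x) x 250 (own y) x 2 mm on the bench; origin: centre of its underside, z up. Chip in the middle. White slots run along own x, 71 to 117 mm to +y, 13 mm high; a green and a blue slot and connectors 95 mm or more to -y, capacitors and connectors (up to 17 mm) near the +x edge. Within 70 mm of the chip only 1 mm flat parts. A white line round the chip shows the place.
- chip_top (a point): Centre of the upper face of the bare chip, a steel-coloured 36 x 36 mm square on a black 44 x 44 mm socket; this face is 9 mm above the bench and 7 mm above the board, same axes as the board.
- driver_grip (a point): Middle of the handle of a yellow screwdriver, 190 mm long, lying on the bench beyond the work. Leave alone.
- spool_center (a point): Centre of a green spool, 56 mm across, 40 mm high, standing on the bench beyond the work. Leave alone.
- carton_center (a point): Centre of a white carton 60 x 80 x 45 mm on the bench beyond the work. Leave alone.

How it is judged:
At the end, for the whole second after the job is handed in: The pink-padded heat sink rests pad down (within 0.08 rad of flat) on the chip, centred within 6 mm, centre 15 to 20.5 mm above the chip's face, fins within 0.14 rad of parallel to the white slots; the bare heat sink is still on its slab (horizontal distance between sink_pad_center and chip_top below 0.006 m and z of sink_pad_center in the frame of chip_top between 0.015 and 0.0205 m and angle between sink_pad_center's own z axis and vertical above 3.06 rad and angle between the x axis of sink_pad_center and the x axis of chip_top, either way round below 0.14 rad and horizontal distance between sink_bare_center and slab below 0.125 m); the robot touches nothing.
It fails at once if the bare heat sink is moved more than 20 mm (distance of sink_bare_center from where it was at the start of the episode above 0.02 m).
It fails at once if the screwdriver, spool or carton is moved more than 20 mm (distance of any of driver_grip, spool_center, carton_center from where it was at the start of the episode above 0.02 m).
It fails at once if the heat sink hits or is pressed on the motherboard with more than 60 N (contact force between sink_pad and board above 60 N).
It fails at once if the heat sink is dropped: it moves faster than 0.7 m/s with nothing holding it (linear speed of sink_pad above 0.7 m/s and contact force between sink_pad and the fingers below 0.05 N).
It also fails if it takes over 64 s, if anything falls off the work surface, if the arm or the gripper's body presses on something with over 40 N, if the wrist force passes 120 N, or if a joint passes its speed limit or range.

## Robot

A 7-joint arm with a two-finger parallel gripper is mounted at the origin on the work surface. World frame = base frame: x ahead of the robot, y to its left, z up, the work surface at z = 0. Lengths are in m, angles in rad, forces in N, time in s.
With the tool pointing down it reaches from about 0.4 to 0.9 m from the base axis. Payload 5.5 kg.
Tool frame: the origin (TCP) lies where the fingers leave the gripper's body, on its centre line; the fingertips stand env.tips_ahead ahead of it and the grasp point (between the pads) lies 47 mm ahead of it (env.tips_ahead is the distance from the TCP to the fingertips, in m); z points along the fingers, y is the line along which they close (so a half turn about z gives the same grasp; the last joint's range is limited). The gripper opens to 92 mm and grips with 3 to 60 N. Pads are 19 mm wide; open, the fingers measure 130 mm over their backs; the gripper's body (75 mm by 190 mm) begins 47 mm behind the grasp point.
Start: joints at [-1.04, 0.501, -0.427, 1.55, 0.221, 1.138, -0.21], TCP at [0.172, 0.627, 0.292] pointing down, gripper open.
Joint ranges: [-2.88, 2.88], [-0.31, 2.03], [-1.54, 1.56], [0.2, 2.42], [-1.41, 4.55], [0.19, 2.02], [-2.57, 2.57]. Speed limits (rad/s): [2.57, 2.57, 3.14, 3.14, 3.14, 3.14, 3.14].

## Interface

Orientations are given as a unit quaternion [x, y, z, w].
In Python, from workcell import read_state, vision, workorder, env gives the robot as it stands.
- The arm moves only by the tool move_arm, never from a script. Its argument "motion" is text: rows parted by semicolons, each of 7 numbers parted by spaces: the closure, from -1 (fully open) to 1 (shut), so that 0 is half open, then the shift along the world's x, y, z as a fraction of full scale, then the turn, a rotation vector about the world's x, y, z as a fraction of full scale. A call has 1 to 12 rows; each row shifts and turns the commanded pose from where the row before left it; what a row does not reach is not made up. Full scale, the value 1, is 5 cm for a shift and 0.08 rad for a turn. A row lasts 1/10 s, in which the tool goes at most 50 mm and 8.59 degrees, less where a joint would pass 70% of its speed; a pose out of reach is approached as far as the arm can. A call with a number of a shift or a turn outside -1 to 1 is refused whole. A call with a gripper value outside its range is refused whole. The fingers move at their own pace and stop on an object; the grip force is fixed at half the most. Time passes only in rows, so rows that do not move let the fingers close. It gives the time, the measured TCP pose, the force, the opening and the grip force at its end, in the units of the state.
- read_state(): the state, without advancing time (a new reading comes with each control period).
- vision.read_camera(name): name is "side" or "top" or "wrist"; returns the picture (420x560x3 uint8, blue, green, red); there is no depth.
- vision.get_calibration(name): a dict with "fx", "fy", "cx", "cy" (pixels), "R" (3x3) and "t" (3): a world point X has camera coordinates R X + t. Camera axes: x right, y down, z forward; pixel columns grow to the right and rows downward; lengths in m; the calibration is good to about 2 mm. A picture is of the moment at which its call begins: read the wrist's pose just before it. get_calibration takes no time and is no camera call; for the wrist camera it gives the pose at the moment of the call.
- workorder.job_done(): hands the job in; it is judged then, once.
The state is a dict: "time": time; "q": joint angles; "dq": joint speeds; "joint_torque": joint torques, N m; "eef_pos": TCP position; "tool_rot": TCP orientation; "wrist_force": force on the tool from outside, world axes, zero at the start; "wrist_torque": the same for the moment, N m; "gripper_width": finger opening in m; "finger_force": force on a finger pad.
Only numpy, scipy, OpenCV 4.12 (cv2) and the standard library are available. Lean on these libraries where they do the work, as an engineer would, in place of code of your own. Each camera call takes 0.05 s, during which the arm holds its last target. There are 200 camera calls.

## Working session

There is one attempt and no reset: what is moved stays moved. The work goes in short steps, Python scripts to look and compute and a tool call to move; the robot and the scene stay as the last step left them, time stands still between calls to the robot, and variables do not carry over. Pictures are saved under pics/ and viewed, at most 10 in all, crops included, and the job is handed in when it is done.

Besides the shell and the picture viewer there is one more tool, called after ">>>" as name(argument=value, ...), one argument or row to a line, values as JSON. move_arm: Moves the arm, as the interface text tells. Its arguments: {"type":"object","properties":{"motion":{"type":"string"}},"required":["motion"]}

```bash
ls; mkdir -p pics; python3 - <<'E'
from workcell import read_state, vision, workorder, env
import cv2,numpy as np
s=read_state();print({k:np.round(v,3) for k,v in s.items()},env.tips_ahead)
for n in("top","side"):
    cv2.imwrite(f"pics/{n}0.png",vision.read_camera(n)); c=vision.get_calibration(n);print(n,c)
E
```

```text
pics
{'time': np.float64(0.0), 'q': array([-1.04 ,  0.502, -0.427,  1.551,  0.221,  1.138, -0.21 ]), 'dq': array([ 0.   , -0.001, -0.   ,  0.   , -0.001,  0.001,  0.001]), 'joint_torque': array([ 1.0000e-03, -5.6660e+01, -5.8160e+00, -2.7911e+01, -6.9000e-02,
        3.1000e-02,  0.0000e+00]), 'eef_pos': array([0.172, 0.626, 0.291]), 'tool_rot': array([ 0.133,  0.991, -0.001, -0.   ]), 'wrist_force': array([-0.059, -0.337, -0.051]), 'wrist_torque': array([-0.008,  0.027,  0.015]), 'finger_force': np.float64(0.0), 'gripper_width': np.float64(0.092)} 0.0655
top {'fx': 436.4658845100083, 'fy': 436.4658845100083, 'cx': 277.71439795540044, 'cy': 207.2217041945143, 'R': array([[ 7.82305551e-04, -9.99014246e-01,  4.43838207e-02],
       [-9.82187743e-01, -9.10736454e-03, -1.87681364e-01],
       [ 1.87900576e-01, -4.34464205e-02, -9.81226672e-01]]), 't': array([-0.00435757,  0.65549364,  0.72211912])}
side {'fx': 434.22080335177213, 'fy': 434.22080335177213, 'cx': 279.76074576255326, 'cy': 208.7709254530199, 'R': array([[-0.88847435, -0.45888537,  0.00612786],
       [-0.29774189,  0.5662114 , -0.7686055 ],
       [ 0.34923216, -0.68471079, -0.6396937 ]]), 't': array([0.59753956, 0.22873262, 0.7157705 ])}
```

View pics/top0.png

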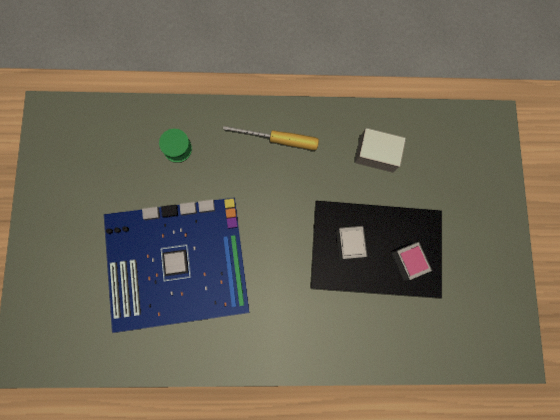

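View pics/side0.png

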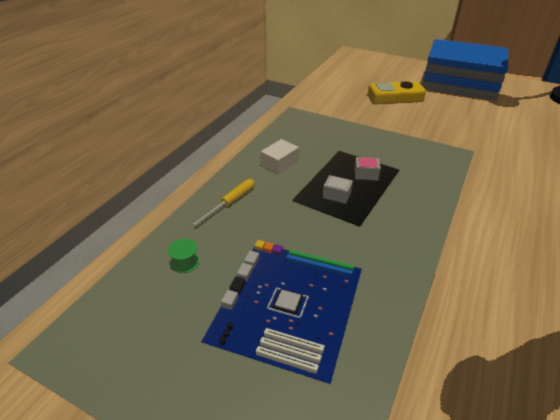

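Top view: the board is on the left with the chip at about (175,263). The slab is on the right, with the pink sink at about (414,262) and the bare sink at (352,242). The side view shows pink at (368,163) and the chip at (289,300). I'll enlarge these four areas in one composite.

```bash
python3 - <<'E'
import cv2,numpy as np
t=cv2.imread("pics/top0.png");s=cv2.imread("pics/side0.png")
def crop(im,u,v,h=25):
    # 50x37 -> x8 = 400x296
    return cv2.resize(im[v-18:v+19,u-h:u+h],(400,296),interpolation=cv2.INTER_CUBIC)
m=np.vstack([np.hstack([crop(t,414,262),crop(t,175,263)]),np.hstack([crop(s,368,168),crop(s,289,301)])])
for i in range(0,800,40): cv2.line(m,(i,0),(i,5),(0,255,255),1)
for j in range(0,592,40): cv2.line(m,(0,j),(5,j),(0,255,255),1)
cv2.imwrite("pics/crop0.png",m)
E
```

```text
(no output)
```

View pics/crop0.png

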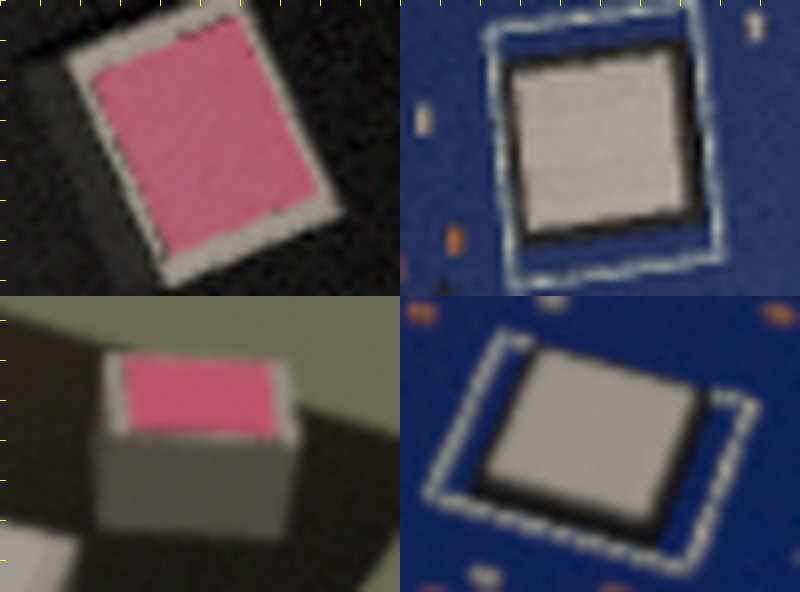

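Pink corners and chip corners are read from the crops. Now I'll triangulate.

```bash
cat > h.py <<'E'
import numpy as np,cv2
from workcell import read_state, vision, workorder, env
def ray(c,p):
    d=np.array([(p[0]-c["cx"])/c["fx"],(p[1]-c["cy"])/c["fy"],1.]);R=np.array(c["R"]);return -R.T@c["t"],R.T@d
def onz(c,p,z):
    o,d=ray(c,p);return o+d*(z-o[2])/d[2]
def tri(l):
    A=np.zeros((3,3));b=np.zeros(3)
    for c,p in l:
        o,d=ray(c,p);d/=np.linalg.norm(d);M=np.eye(3)-np.outer(d,d);A+=M;b+=M@o
    return np.linalg.solve(A,b)
def proj(c,X):
    q=np.array(c["R"])@X+c["t"];return np.array([c["fx"]*q[0]/q[2]+c["cx"],c["fy"]*q[1]/q[2]+c["cy"]])
def ctr(P):
    a,b,c,d=[np.r_[p,1.] for p in P];x=np.cross(np.cross(a,c),np.cross(b,d));return x[:2]/x[2]
def rect(c,P,z):
    W=np.array([onz(c,p,z) for p in P]);e=np.diff(np.vstack([W,W[:1]]),axis=0)[:,:2]
    return W.mean(0),np.linalg.norm(e,axis=1),np.arctan2(e[:,1],e[:,0])
E
python3 - <<'E'
from h import *
np.set_printoptions(precision=4,suppress=True)
t=vision.get_calibration("top");s=vision.get_calibration("side")
f=lambda P,o,b:(np.array(P,float)-b+.5)/8-.5+o
pt=f([(91,77),(240,12),(320,190),(173,256)],(389,244),(0,0))
ps=f([(122,354),(275,362),(280,438),(125,434)],(343,150),(0,296))
ct=f([(513,68),(670,50),(690,217),(527,236)],(150,245),(400,0))
cs=f([(540,345),(698,388),(650,523),(487,475)],(264,283),(400,296))
for n,a,b,z in(("pad",pt,ps,.042),("chip",ct,cs,.009)):
    print(n,tri([(t,ctr(a)),(s,ctr(b))]))
    for c,P in((t,a),(s,b)): print(*rect(c,P,z))
for p in [(352,242)]: print("bare",onz(t,p,.042))
# board slot direction from top
a,b=onz(t,(113,263),.015),onz(t,(117,317),.015);print("slot yaw",np.arctan2(*(a-b)[[1,0]]))
E
```

```text
pad [ 0.5623 -0.2523  0.0418]
[ 0.5631 -0.2519  0.042 ] [0.0386 0.0436 0.0379 0.0438] [-1.1693 -2.7647  1.9761  0.3921]
[ 0.5622 -0.2521  0.042 ] [0.0469 0.0419 0.0463 0.0442] [-2.7517  1.9123  0.4399 -1.2112]
chip [0.5597 0.1882 0.0084]
[0.5597 0.1881 0.009 ] [0.0363 0.0391 0.0374 0.039 ] [-1.4505 -2.9829  1.6898  0.1313]
[0.5591 0.1886 0.009 ] [0.0378 0.0391 0.0379 0.0386] [-2.9958  1.7396  0.1333 -1.404 ]
bare [ 0.5958 -0.1381  0.042 ]
slot yaw 0.14306015604589803
```

Pad sink: centre (0.5627, −0.252), top 0.042, which agrees with slab + 36 mm, and fin yaw about 0.39. Chip: (0.5597, 0.188), z 0.0084 against 0.009, yaw about 0.137. The flip needs large tilts, so I'll first see if a kinematic model fits the start pose.

```bash
python3 - <<'E'
from h import *
import itertools
from scipy.spatial.transform import Rotation as Ro
s=read_state();q=s["q"];R=Ro.from_quat(s["tool_rot"]).as_matrix();print(R.round(3))
out=[]
for sg in itertools.product([1,-1],repeat=5):   # q2..q6
  for o in itertools.product([0,1,2,3],repeat=2): # offsets on q3,q5
    a=[sg[0]*q[1],sg[1]*q[2]+o[0]*np.pi/2,sg[2]*q[3],sg[3]*q[4]+o[1]*np.pi/2,sg[4]*q[5]]
    M=Ro.from_euler("YZYZY",a).as_matrix() if 0 else np.linalg.multi_dot([Ro.from_euler(x,v).as_matrix() for x,v in zip("YZYZY",a)])
    z=M[:,2]; out.append((z[2],sg,o))
out.sort(key=lambda x:x[0])
for x in out[:12]:print(x)
E
```

```text
[[-0.964  0.265 -0.001]
 [ 0.265  0.964 -0.002]
 [ 0.    -0.002 -1.   ]]
(np.float64(-0.9999984760651022), (1, -1, -1, -1, 1), (2, 2))
(np.float64(-0.9999984760651022), (1, -1, -1, -1, -1), (2, 0))
(np.float64(-0.9999984760651022), (-1, -1, 1, -1, 1), (2, 0))
(np.float64(-0.9999984760651022), (-1, -1, 1, -1, -1), (2, 2))
(np.float64(-0.999998476065102), (1, 1, 1, 1, 1), (0, 0))
(np.float64(-0.999998476065102), (1, 1, 1, 1, -1), (0, 2))
(np.float64(-0.999998476065102), (1, 1, -1, 1, 1), (2, 2))
(np.float64(-0.999998476065102), (1, 1, -1, 1, -1), (2, 0))
(np.float64(-0.999998476065102), (1, -1, 1, -1, 1), (0, 0))
(np.float64(-0.999998476065102), (1, -1, 1, -1, -1), (0, 2))
(np.float64(-0.999998476065102), (-1, 1, 1, 1, 1), (2, 0))
(np.float64(-0.999998476065102), (-1, 1, 1, 1, -1), (2, 2))
```

>>> move_arm(
  motion="-1 0.3 -1 0 0 0 0;-1 0.3 -1 0 0 0 0;-1 0.4 -1 0 0 0 0;-1 0.5 -1 0 0 0 0;-1 0.6 -1 0 0 0 0;-1 0.7 -1 0 0 0 0;-1 0.8 -1 0 0 0 0;-1 0.8 -0.8 0 0 0 0;-1 0.8 -0.8 0 0 0 0;-1 0.6 -0.8 0 0 0 0;-1 0.5 -0.8 0 0 0 0;-1 0 0 0 0 0 0",
)

```text
time: 1.3
eef_pos: [0.4561, 0.1593, 0.2919]
tool_rot: [0.139, 0.99, -0.001, 0.001]
wrist_force: [-1.2, 0.5, -0.1]
gripper_width: 0.0921
finger_force: 0.0
```

```bash
cat >> h.py <<'E'
import json
def log():
    s=read_state();open("log.jsonl","a").write(json.dumps([list(map(float,s[k])) for k in("q","eef_pos","tool_rot")])+"\n");return s
E
python3 -c "
from h import *;log()"
```

>>> move_arm(
  motion="-1 0.2 -0.8 0 0 0 0.8;-1 0.2 -0.8 0 0 0 0.8;-1 0.2 -0.8 0 0 0 0.8;-1 0.2 -0.8 0 0 0 0.8;-1 0.2 -0.8 0 0 0 0.8;-1 0.2 -0.8 0 0 0 0.8;-1 0.2 -0.8 0 0 0 0.8;-1 0.2 -0.8 0 0 0 0.8;-1 0.2 -0.8 0 0 0 0.8;-1 0.2 -0.8 -0.4 0 0 0.8;-1 0 0 0 0 0 0.4;-1 0 0 0 0 0 0",
)

```text
time: 2.5
eef_pos: [0.5521, -0.2339, 0.2707]
tool_rot: [-0.2, 0.98, 0.001, -0.001]
wrist_force: [-1.2, 1.3, 0.3]
gripper_width: 0.092
finger_force: 0.0
```

```bash
cat > fit.py <<'E'
from h import *
from scipy.optimize import least_squares
from scipy.spatial.transform import Rotation as Ro
D=[json.loads(l) for l in open("log.jsonl")]
D.append([[-1.04,.501,-.427,1.55,.221,1.138,-.21],[.172,.627,.292],[.133,.991,-.001,0]])
def fk(q,p):
    o1,o7,h,l1,a1,a2,l2,a3,lt,bx=p
    R=np.eye(3);x=np.zeros(3)
    for ax,v,tr in zip("ZYZYZYZ",np.array(q)+[o1,0,0,0,0,0,o7],[(bx,0,h),(0,0,l1),(a1,0,0),(a2,0,l2),(0,0,0),(a3,0,0),(0,0,lt)]):
        R=R@Ro.from_euler(ax,v).as_matrix();x=x+R@np.array(tr)
    return x,R
def res(p):
    r=[]
    for q,x,t in D:
        X,R=fk(q,p);r+=list((X-x)*10)+list((R-Ro.from_quat(t).as_matrix()).ravel())
    return np.r_[r,.02*np.array(p)[[4,5,7,9]]]
def fit():
    best=None
    for a in(0,1.57,3.14,-1.57):
        for b in(0,1.57,3.14,-1.57):
            f=least_squares(res,[a,b,.35,.4,0,0,.4,0,.2,0])
            if best is None or f.cost<best.cost:best=f
    return best
if __name__=="__main__":
    log();D.insert(0,json.loads(open("log.jsonl").readlines()[-1]))
    b=fit();print(b.x.round(4),b.cost);np.save("p.npy",b.x);print(np.round(D[0],3) if 0 else D[0])
E
python3 fit.py; python3 -c "
from h import *
cv2.imwrite('pics/w1.png',vision.read_camera('wrist'));c=vision.get_calibration('wrist');print(proj(c,np.array([.5627,-.252,.042])))"
```

```text
[ 2.130400e+00  6.909000e-01  7.335911e+02  1.359550e+01 -1.838200e+00
 -4.789700e+01 -9.597000e+00 -1.071330e+01  7.924886e+02 -2.890750e+01] 1.8127358140499223
[[0.34276474400584356, 0.40008788481014296, 0.0172372786755249, 1.7142327085483922, -0.008205925083458404, 1.0305418329746636, 2.3359354451254104], [0.5521302329091796, -0.2339417967427333, 0.270705801865511], [-0.19977412080180235, 0.9798406564352818, 0.0009871035673393272, -0.001270543541237769]]
[267.16256128 191.90418501]
```

View pics/w1.png

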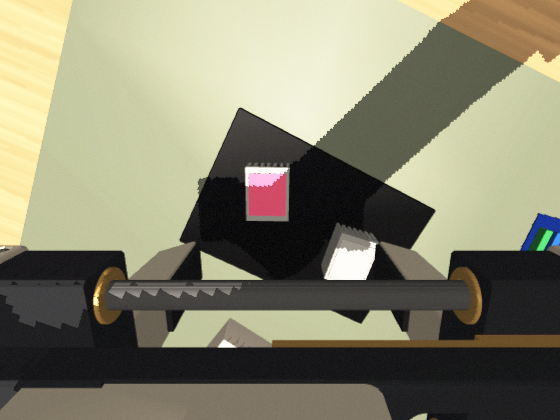

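Wrist view: the pink sink is at (267,196), predicted (267,192), and lined up with the image. The bare sink is at (350,252). Joint 1 evidently turns about −z, so I'll refit with negated z-axes and lateral offsets.

```bash
cat > fit.py <<'E'
from h import *
from scipy.optimize import least_squares
from scipy.spatial.transform import Rotation as Ro
D=[json.loads(l) for l in open("log.jsonl")]
D.append([[-1.04,.501,-.427,1.55,.221,1.138,-.21],[.172,.627,.292],[.133,.991,-.001,0]])
SG=np.array([-1,1,-1,1,-1,1,-1])
def fk(q,p):
    o1,o7,h,l1,l2,lt,a1,a2,a3,b0,b1,b2=p
    R=np.eye(3);x=np.zeros(3)
    for ax,v,tr in zip("ZYZYZYZ",SG*np.array(q)+[o1,0,0,0,0,0,o7],[(a1,b0,h),(0,0,l1),(a2,b1,0),(0,0,l2),(a3,b2,0),(0,0,0),(0,0,lt)]):
        R=R@Ro.from_euler(ax,v).as_matrix();x=x+R@np.array(tr)
    return x,R
def res(p):
    r=[]
    for q,x,t in D:
        X,R=fk(q,p);r+=list((X-x)*10)+list((R-Ro.from_quat(t).as_matrix()).ravel())
    return np.r_[r,.02*np.array(p)[6:],.01*(p[3]-p[4]),.01*(p[5]-.2)]
def fit():
    best=None
    for a in(0,1.57,3.14,-1.57):
        for b in(0,1.57,3.14,-1.57):
            f=least_squares(res,[a,b,.35,.4,.4,.2,0,0,0,0,0,0])
            if best is None or f.cost<best.cost:best=f
    return best
if __name__=="__main__":
    log();D.insert(0,json.loads(open("log.jsonl").readlines()[-1]))
    b=fit();print(b.x.round(4),b.cost);np.save("p.npy",b.x)
    for q,x,t in D: X,R=fk(q,b.x);print((X-x).round(4),np.abs(R-Ro.from_quat(t).as_matrix()).max().round(4))
E
python3 fit.py
```

```text
[-1.2000e-03  1.5695e+00  3.0640e-01  5.0170e-01  4.7630e-01  2.3950e-01
  2.5000e-03  1.2000e-03  1.3600e-02 -1.6600e-02 -1.3200e-02  3.6000e-03] 7.414007716358201e-06
[-0. -0. -0.] 0.0001
[ 0.  0. -0.] 0.0001
[0. 0. 0.] 0.0001
[0. 0. 0.] 0.0026
```

```bash
cat > ik.py <<'E'
from fit import *
p=np.load("p.npy")
LO=np.array([-2.88,-.31,-1.54,.2,-1.41,.19,-2.57])+.06;HI=np.array([2.88,2.03,1.56,2.42,4.55,2.02,2.57])-.06
def Rt(th,yaw,s=1):
    f=np.array([np.cos(yaw),np.sin(yaw),0]);z=np.cos(th)*np.array([0,0,-1.])+np.sin(th)*f
    y=s*np.cross([0,0,1.],f);return np.stack([np.cross(y,z),y,z],1)
def ik(g,R,seeds):
    t=g-.047*R[:,2];best=(9,None)
    for s in seeds:
        f=least_squares(lambda q:np.r_[(fk(q,p)[0]-t)*5,(fk(q,p)[1]-R).ravel()],np.clip(s,LO+.01,HI-.01),bounds=(LO,HI),max_nfev=60)
        if f.cost<best[0]:best=(f.cost,f.x)
        if f.cost<1e-6:break
    return best
if __name__=="__main__":
    rng=np.random.default_rng(0)
    base=np.array([.34,.4,.02,1.71,0,1.03,0])
    S=[base*1]+[np.r_[rng.uniform(-.9,.9),rng.uniform(0,1.2),rng.uniform(-1.2,1.2),rng.uniform(1,2.3),rng.choice([-1,0,1,3]),rng.uniform(.3,1.9),rng.uniform(-2.4,2.4)] for _ in range(7)]
    for n,g,yaw in(("pick",(.5627,-.252,.032),.39),("chip",(.5597,.188,.032),.137)):
        for s in(1,-1):
            r=""
            for d in range(-90,91,15):
                c,q=ik(np.array(g),Rt(np.radians(d),yaw,s),S);r+=f"{d}:{'ok' if c<1e-5 else '--'} "
            print(n,s,r,flush=True)
E
time timeout 560 python3 ik.py
```

```text
pick 1 -90:-- -75:ok -60:ok -45:ok -30:ok -15:ok 0:ok 15:ok 30:ok 45:ok 60:ok 75:ok 90:ok 
pick -1 -90:-- -75:ok -60:ok -45:ok -30:ok -15:ok 0:ok 15:ok 30:ok 45:ok 60:ok 75:ok 90:ok 
chip 1 -90:-- -75:-- -60:ok -45:ok -30:ok -15:ok 0:ok 15:ok 30:ok 45:ok 60:ok 75:ok 90:ok 
chip -1 -90:-- -75:-- -60:ok -45:ok -30:ok -15:ok 0:ok 15:ok 30:ok 45:ok 60:-- 75:ok 90:ok 
real	0m4.826s
user	0m5.294s
sys	0m0.073s
```

```bash
cat > sim.py <<'E'
from ik import *
L0=LO-.04;H0=HI+.04
def step(q,g,R,hold=None):
    for _ in range(8):
        X,C=fk(q,p);t=g-.047*R[:,2]
        e=np.r_[t-X,Ro.from_matrix(R@C.T).as_rotvec()]
        if np.linalg.norm(e)<1e-5:break
        J=np.zeros((6,7))
        for i in range(7):
            d=np.zeros(7);d[i]=1e-5;X2,C2=fk(q+d,p);J[:,i]=np.r_[X2-X,Ro.from_matrix(C2@C.T).as_rotvec()]/1e-5
        q=q+J.T@np.linalg.solve(J@J.T+1e-5*np.eye(6),e)
    return q,np.linalg.norm(e)
def run(q,way,verbose=1):
    # way: (name,g,th,yaw,s)
    g0=None
    for n,g,th,yaw,s in way:
        g=np.array(g,float)
        if g0 is None:g0=(g,th,yaw)
        N=25;ex=0;viol=0
        for k in range(1,N+1):
            a=k/N;R=Rt(np.radians(g0[1]+(th-g0[1])*a),g0[2]+(yaw-g0[2])*a,s)
            q,e=step(q,g0[0]+(g-g0[0])*a,R);ex=max(ex,e);viol=max(viol,(L0-q).max(),(q-H0).max())
        print(f"{n:6s} err {ex:.4f} viol {viol:.2f} q",q.round(2));g0=(g,th,yaw)
if __name__=="__main__":
    q0=np.array(json.loads(open("log.jsonl").readlines()[-1])[0])
    X,C=fk(q0,p);s=np.sign(C[1,1]);g=X+.047*C[:,2];yaw=.40
    st=(.5,0,.04);up=(.5,0,.15)
    for flip in(0,1):
      for t0,sg in((45,-1),(-20,1),(-45,1),(20,-1)):
        print("flip",flip,"theta",t0,"->",t0+sg*90)
        f=(("fl",g,0,yaw+np.pi*(-s if q0[6]<0 else s)*flip*1,s),) 
        y=np.pi*flip
        if flip: # half turn which lowers q7 : yaw raise (q7 sign -) 
            pass
        w=[("now",g,0,.40,s)]
        if flip: w=[("now",g,0,.40,s),("flip",g,0,.40-np.pi,s)];
        ss=s; o=-np.pi if flip else 0; k=-1 if flip else 1
        w+=[("above",(.5627,-.252,.12),k*t0,.39+o,ss),("pick",(.5627,-.252,.03),k*t0,.39+o,ss),("lift",(.55,-.2,.15),k*t0,.39+o,ss),
        ("rot",up,k*(t0+sg*90),.14+o,ss),("stand",st,k*(t0+sg*90),.14+o,ss),("up",up,k*(t0+sg*90),.14+o,ss),("back",up,k*t0,.14+o,ss),("regr",st,k*t0,.14+o,ss),
        ("lift",up,k*t0,.14+o,ss),("rot2",(.56,.188,.15),k*(t0+sg*90),.14+o,ss),("place",(.56,.188,.03),k*(t0+sg*90),.14+o,ss)]
        run(q0,w)
E
python3 sim.py
```

```text
flip 0 theta 45 -> -45
now    err 0.0000 viol 0.00 q [ 0.34  0.4   0.02  1.72 -0.01  1.03  2.33]
above  err 0.0000 viol 1.07 q [ 1.28  0.69 -0.73  2.05 -0.97  0.32  3.62]
pick   err 0.0000 viol 1.25 q [ 1.35  0.96 -0.82  2.03 -0.97  0.12  3.8 ]
lift   err 0.0000 viol 1.24 q [ 1.31  0.6  -0.83  2.14 -1.04  0.27  3.6 ]
rot    err 0.0000 viol 0.93 q [-0.18  0.76  0.15  1.53 -0.02  1.65  1.69]
stand  err 0.0000 viol 0.00 q [-0.17  0.92  0.14  1.52 -0.04  1.49  1.69]
up     err 0.0000 viol 0.00 q [-0.18  0.76  0.15  1.53 -0.02  1.65  1.69]
back   err 0.0000 viol 0.57 q [ 0.76  0.34 -0.8   2.47 -0.23 -0.36  2.05]
regr   err 0.0000 viol 0.92 q [ 0.62  0.72 -0.64  2.47 -0.18 -0.71  2.17]
lift   err 0.0000 viol 0.91 q [ 0.76  0.34 -0.8   2.47 -0.23 -0.36  2.05]
rot2   err 0.0000 viol 0.47 q [-0.65  0.98  0.62  1.26 -0.45  1.85  1.73]
place  err 0.0000 viol 0.00 q [-0.62  1.13  0.57  1.26 -0.5   1.71  1.74]
flip 0 theta -20 -> 70
now    err 0.0000 viol 0.00 q [ 0.34  0.4   0.02  1.72 -0.01  1.03  2.33]
above  err 0.0000 viol 0.00 q [0.21 0.69 0.1  1.55 0.17 1.18 2.17]
pick   err 0.0000 viol 0.
[... 5741 characters left out ...]
.66  0.27  1.95 -0.97  0.53  0.17]
lift   err 0.0000 viol 0.00 q [ 0.09  0.41  0.43  2.01 -0.75  0.66 -0.14]
rot    err 0.0000 viol 0.06 q [-0.44  1.09  0.61  1.33 -0.18  2.06 -1.15]
stand  err 0.0000 viol 0.05 q [-0.41  1.25  0.57  1.28 -0.25  1.95 -1.17]
up     err 0.0000 viol 0.06 q [-0.44  1.09  0.61  1.33 -0.18  2.06 -1.15]
back   err 0.0000 viol 0.00 q [-0.58  0.25  0.64  2.27 -0.56  0.38 -0.93]
regr   err 0.0000 viol 0.15 q [-0.02  0.47  0.01  2.29 -0.98  0.06 -0.47]
lift   err 0.0000 viol 0.13 q [-0.6   0.25  0.65  2.27 -0.57  0.38 -0.91]
rot2   err 0.0000 viol 0.28 q [-0.54  1.2   0.54  1.01 -0.43  2.28 -1.43]
place  err 0.0000 viol 0.27 q [-0.52  1.37  0.51  0.94 -0.48  2.18 -1.45]
```

```bash
cat > sim2.py <<'E'
from sim import *
q0=np.array(json.loads(open("log.jsonl").readlines()[-1])[0]);X,C=fk(q0,p);s=np.sign(C[1,1]);g=X+.047*C[:,2];o=-np.pi
import contextlib,io
for t0 in(25,30,35):
  for xs in(.58,.62,.66):
    for sy in(.14,-.2):
      st=(xs,0,.04);up=(xs,0,.15);t1=t0-90
      w=[("now",g,0,.40,s),("flip",g,0,.4+o,s),("above",(.5627,-.252,.12),-t0,.39+o,s),("pick",(.5627,-.252,.03),-t0,.39+o,s),("lift",(.55,-.2,.15),-t0,.39+o,s),
       ("rot",up,-t1,sy+o,s),("stand",st,-t1,sy+o,s),("up",up,-t1,sy+o,s),("back",up,-t0,sy+o,s),("regr",st,-t0,sy+o,s),("lift",up,-t0,sy+o,s),
       ("rot2",(.56,.188,.15),-t1,.14+o,s),("place",(.56,.188,.03),-t1,.14+o,s)]
      b=io.StringIO()
      with contextlib.redirect_stdout(b):run(q0,w)
      print(t0,xs,sy,[ (l.split()[0],l.split("viol ")[1].split()[0]) for l in b.getvalue().splitlines() if "viol 0.00" not in l])
print(b.getvalue())
E
python3 sim2.py
```

```text
25 0.58 0.14 [('rot', '0.13'), ('stand', '0.13'), ('up', '0.13'), ('back', '0.07'), ('regr', '0.20'), ('lift', '0.19'), ('rot2', '0.19'), ('place', '0.19')]
25 0.58 -0.2 [('rot', '0.18'), ('stand', '0.18'), ('up', '0.18'), ('back', '0.12'), ('regr', '0.19'), ('lift', '0.17'), ('rot2', '0.19'), ('place', '0.19')]
25 0.62 0.14 [('rot', '0.22'), ('stand', '0.22'), ('up', '0.22'), ('back', '0.16'), ('regr', '0.12'), ('lift', '0.11'), ('rot2', '0.19'), ('place', '0.19')]
25 0.62 -0.2 [('rot', '0.26'), ('stand', '0.26'), ('up', '0.26'), ('back', '0.20'), ('regr', '0.12'), ('lift', '0.10'), ('rot2', '0.19'), ('place', '0.19')]
25 0.66 0.14 [('rot', '0.32'), ('stand', '0.32'), ('up', '0.32'), ('back', '0.26'), ('regr', '0.04'), ('lift', '0.03'), ('rot2', '0.19'), ('place', '0.19')]
25 0.66 -0.2 [('rot', '0.36'), ('stand', '0.35'), ('up', '0.36'), ('back', '0.29'), ('regr', '0.04'), ('lift', '0.03'), ('rot2', '0.19'), ('place', '0.19')]
30 0.58 0.14 [('rot', '0.05'), ('stand', '0.04'), ('up', '0.05'), ('back', '0.03'), ('regr', '0.41'), ('lift', '0.40'), ('rot2', '0.11'), ('place', '0.11')]
3
[... 2132 characters left out ...]
.68  0.13  2.04 -1.5   0.58  0.79]
lift   err 0.0000 viol 0.10 q [ 0.38  0.4   0.2   2.12 -1.22  0.6   0.41]
rot    err 0.0000 viol 0.17 q [-0.2   1.2   0.58  0.86 -0.52  2.17 -1.5 ]
stand  err 0.0000 viol 0.16 q [-0.19  1.33  0.56  0.83 -0.55  2.06 -1.5 ]
up     err 0.0000 viol 0.17 q [-0.2   1.2   0.58  0.86 -0.52  2.17 -1.5 ]
back   err 0.0000 viol 0.11 q [-0.57  0.48  0.57  2.06 -0.68  0.1  -1.25]
regr   err 0.0000 viol 0.38 q [-0.23  0.64  0.15  2.06 -0.62 -0.17 -1.27]
lift   err 0.0000 viol 0.37 q [-0.58  0.48  0.57  2.06 -0.69  0.1  -1.24]
rot2   err 0.0000 viol 0.02 q [-0.59  1.06  0.56  1.15 -0.43  2.02 -1.44]
place  err 0.0000 viol 0.02 q [-0.57  1.22  0.53  1.12 -0.48  1.9  -1.43]
```

```bash
cat > sim3.py <<'E'
from ik import *
import sys
L=LO-.02;H=HI+.02
def go(q,A,B,s,N=12):
    """A,B=(g,th_deg,yaw); local bounded IK; returns q,maxerr,margin"""
    e=0;m=9
    for k in range(1,N+1):
        a=k/N;g=np.array(A[0])*(1-a)+np.array(B[0])*a;R=Rt(np.radians(A[1]*(1-a)+B[1]*a),A[2]*(1-a)+B[2]*a,s);t=g-.047*R[:,2]
        f=least_squares(lambda x:np.r_[(fk(x,p)[0]-t)*5,(fk(x,p)[1]-R).ravel(),.003*(x-q)],np.clip(q,L+1e-3,H-1e-3),bounds=(L,H),max_nfev=15)
        dq=np.abs(f.x-q).max();q=f.x;e=max(e,np.abs(f.fun[:12]).max());m=min(m,(q-L).min(),(H-q).min())
    return q,e,m
if __name__=="__main__":
    q0=np.array(json.loads(open("log.jsonl").readlines()[-1])[0]);X,C=fk(q0,p);s0=np.sign(C[1,1]);g=X+.047*C[:,2]
    P=(.5627,-.252)
    for y1,s,pre in((.39,s0,None),(.39-np.pi,s0,.4),(.39,-s0,.4+np.pi),(.39-np.pi,-s0,None)):
      for ta in((25,35) if y1>0 else (15,22)):
        A=(g,0,.4 if pre is not None and y1<0 else (.4+np.pi if pre else y1));q=q0;E=0
        for B in((g,0,y1),((*P,.12),ta,y1),((*P,.03),ta,y1),((.53,-.15,.18),ta,y1)):
            q,e,m=go(q,A,B,s);E=max(E,e);A=B
        print("case",round(y1,2),s,ta,"pick err",round(E,4),q.round(2),flush=True)
        if E>.02:continue
        for dy in np.radians([-150,-110,-70,-30,0,40,80,120,150]):
          for st in((.5,0.),(.6,0.)):
            sy=y1+dy;A2=A;q2=q;E2=0
            for B in(((*st,.18),ta-45,sy),((*st,.18),ta-90,sy),((*st,.045),ta-90,sy),((*st,.18),ta-90,sy)):
                q2,e,m=go(q2,A2,B,s,8);E2=max(E2,e);A2=B
            if E2>.02:continue
            yc=.137+2*np.pi*round((sy-.137)/(2*np.pi))
            for tb in(30,40):
                q3=q2;A3=A2;E3=0
                for B in(((*st,.18),tb,sy),((*st,.045),tb,sy),((*st,.18),tb,sy),((.55,.15,.18),tb-45,yc),((.56,.188,.15),tb-90,yc),((.56,.188,.03),tb-90,yc)):
                    q3,e,m=go(q3,A3,B,s,8);E3=max(E3,e);A3=B
                    if E3>.1:break
                if E3<.03:print("  dy",round(np.degrees(dy)),st,"tb",tb,"E",round(E2,4),round(E3,4),q3.round(2),flush=True)
E
timeout 570 python3 sim3.py
```

```text
case 0.39 1.0 25 pick err 0.0 [ 1.01  0.36 -0.72  2.07 -0.13  0.47  2.42]
  dy -150 (0.5, 0.0) tb 40 E 0.0001 0.0001 [-0.13  1.13 -0.34  1.15  0.1   1.74  1.27]
  dy -150 (0.6, 0.0) tb 40 E 0.0 0.0001 [-0.15  1.13 -0.29  1.16  0.06  1.74  1.29]
  dy -110 (0.5, 0.0) tb 40 E 0.0 0.0001 [-0.14  1.13 -0.31  1.16  0.08  1.74  1.28]
  dy -110 (0.6, 0.0) tb 40 E 0.0 0.0001 [-0.15  1.13 -0.29  1.16  0.06  1.74  1.29]
  dy -70 (0.5, 0.0) tb 40 E 0.0001 0.0001 [-0.14  1.13 -0.31  1.16  0.08  1.74  1.28]
  dy -70 (0.6, 0.0) tb 40 E 0.0002 0.0001 [-0.14  1.13 -0.31  1.16  0.08  1.74  1.28]
  dy 40 (0.5, 0.0) tb 40 E 0.0 0.0001 [-0.14  1.13 -0.31  1.16  0.08  1.74  1.28]
  dy 40 (0.6, 0.0) tb 40 E 0.0 0.0001 [-0.12  1.13 -0.34  1.15  0.1   1.74  1.27]
case 0.39 1.0 35 pick err 0.0 [ 1.46  0.62 -1.25  2.14  0.48  0.34  1.97]
  dy -150 (0.5, 0.0) tb 40 E 0.0 0.0001 [-0.13  1.13 -0.34  1.15  0.1   1.74  1.27]
  dy -150 (0.6, 0.0) tb 40 E 0.0 0.0002 [-0.13  1.13 -0.34  1.15  0.09  1.74  1.27]
  dy -110 (0.5, 0.0) tb 40 E 0.0 0.0001 [-0.05  1.16 -0.49  1.15  0.2   1.76  1.19]
  dy -110 (0.6, 0.0) tb 4
[... 3323 characters left out ...]
  1.12  0.27  1.18 -0.31  1.76 -1.56]
  dy -70 (0.6, 0.0) tb 40 E 0.0001 0.0001 [-0.49  1.13  0.35  1.18 -0.36  1.77 -1.52]
case -2.75 -1.0 22 pick err 0.0 [0.07 0.54 0.07 1.66 0.16 1.28 2.03]
  dy -150 (0.5, 0.0) tb 40 E 0.0 0.0003 [-0.36  1.11  0.1   1.17 -0.2   1.74 -1.65]
  dy -150 (0.6, 0.0) tb 40 E 0.0 0.0002 [-0.43  1.12  0.23  1.18 -0.28  1.75 -1.59]
  dy -110 (0.5, 0.0) tb 40 E 0.0 0.0001 [-0.45  1.12  0.27  1.18 -0.3   1.76 -1.56]
  dy -110 (0.6, 0.0) tb 40 E 0.0 0.0001 [-0.52  1.14  0.41  1.18 -0.4   1.78 -1.49]
  dy -70 (0.5, 0.0) tb 40 E 0.0001 0.0001 [-0.4   1.11  0.18  1.17 -0.25  1.75 -1.61]
  dy -70 (0.6, 0.0) tb 40 E 0.0001 0.0001 [-0.47  1.13  0.31  1.18 -0.33  1.76 -1.54]
```

Plan: pick with the tool tilted about 22° inward, rotate 90°, and stand the sink on its fin ends in the gap near (0.5, 0). Then regrasp at +40° and rotate to −50° over the chip. The IK model says this is feasible. Next is a helper giving shift and turn in row units.

```bash
cat > to.py <<'E'
import sys
from ik import *
# usage: to.py gx gy gz theta_deg yaw_rad s  -> shift (of 50mm) and turn (of .08rad) from the present pose
def to(g,th,yaw,s=-1):
    st=log();R0=Ro.from_quat(st["tool_rot"]).as_matrix();R=Rt(np.radians(th),yaw,s)
    t=np.array(g)-.047*R[:,2];d=(t-st["eef_pos"])/.05;w=Ro.from_matrix(R@R0.T).as_rotvec()/.08
    print("t",st["time"],"shift",d.round(2),"turn",w.round(2),"|turn|",np.linalg.norm(w).round(1),"q",np.round(st["q"],2),"F",np.round(st["wrist_force"],1))
if __name__=="__main__":
    a=list(map(float,sys.argv[1:]));to(a[:3],a[3],a[4],a[5] if len(a)>5 else -1)
E
python3 to.py .572 -.248 .10 22 -2.75
```

```text
t 2.55 shift [ 0.71 -0.18 -2.56] turn [-1.88  4.41 -0.14] |turn| 4.8 q [ 0.34  0.4   0.02  1.71 -0.01  1.03  2.34] F [ 0.3  0.1 -0. ]
```

>>> move_arm(
  motion="-0.4 0.14 -0.04 -0.5 -0.37 0.88 0;-0.4 0.14 -0.04 -0.5 -0.37 0.88 -0.1;-0.4 0.14 -0.04 -0.5 -0.37 0.88 0;-0.4 0.14 -0.04 -0.5 -0.37 0.88 0;-0.4 0.14 -0.04 -0.5 -0.37 0.88 0;-0.4 0 0 0 0 0 0;-0.4 0 0 0 0 0 0",
)

```text
time: 3.25
eef_pos: [0.5882, -0.2413, 0.1467]
tool_rot: [-0.195, 0.962, -0.037, -0.186]
wrist_force: [0.2, 0.0, 0.7]
gripper_width: 0.0641
finger_force: 0.0
```

```bash
python3 to.py .572 -.248 .032 22 -2.75; python3 fit.py; python3 -c "
from h import *
im=vision.read_camera('wrist');cv2.imwrite('pics/w2.png',im);c=vision.get_calibration('wrist');print(proj(c,np.array([.5627,-.252,.042])))"
```

```text
t 3.25 shift [ 0.   -0.   -1.42] turn [-0.03  0.02 -0.09] |turn| 0.1 q [0.18 0.76 0.09 1.48 0.17 1.22 2.14] F [0.2 0.  0.7]
[ 4.0000e-04  1.5711e+00  3.4660e-01  5.0540e-01  4.7080e-01  2.9740e-01
  5.0000e-04 -0.0000e+00  8.0000e-04 -1.4900e-02 -1.3000e-02  8.0000e-04] 9.236125489467934e-06
[-0.  0. -0.] 0.0001
[ 0.     -0.0001 -0.    ] 0.0001
[0. 0. 0.] 0.0001
[0. 0. 0.] 0.0001
[0. 0. 0.] 0.0001
[-0.  0. -0.] 0.0001
[0.     0.     0.0001] 0.0026
[292.18902547 250.16968489]
```

View pics/w2.png

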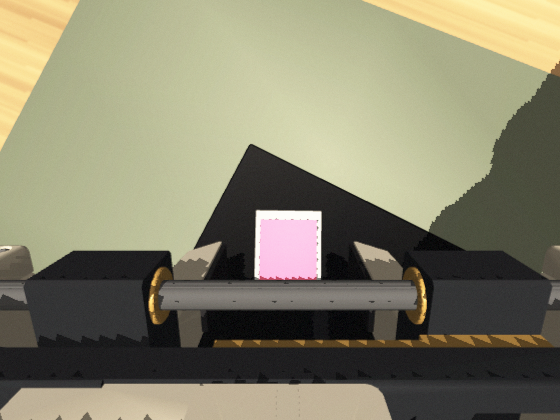

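The pad is centred at (288,250) between the fingers, predicted (292,250), and square to them. Descending and gripping.

>>> move_arm(
  motion="-0.4 0 0 -0.25 0 0 0;-0.4 0 0 -0.25 0 0 0;-0.4 0 0 -0.25 0 0 0;-0.4 0 0 -0.25 0 0 0;-0.4 0 0 -0.2 0 0 0;-0.4 0 0 -0.12 0 0 0;-0.4 0 0 -0.1 0 0 0;-0.4 0 0 0 0 0 0;0.1 0 0 0 0 0 0;0.3 0 0 0 0 0 0;1 0 0 0 0 0 0;1 0 0 0 0 0 0",
)

```text
time: 4.5
eef_pos: [0.5882, -0.2436, 0.0767]
tool_rot: [-0.193, 0.963, -0.037, -0.186]
wrist_force: [-0.0, 1.2, 2.1]
gripper_width: 0.0437
finger_force: 30.0
```

```bash
python3 to.py .572 -.248 .032 22 -2.75;python3 fit.py|head -3; python3 to.py .51 0 .20 -68 -4.67
```

```text
t 4.5 shift [ 0.    0.05 -0.02] turn [-0.01  0.03 -0.06] |turn| 0.1 q [0.18 0.85 0.09 1.49 0.18 1.11 2.12] F [-0.   1.2  2.1]
[ 6.2837e+00  1.5712e+00  3.4630e-01  5.0580e-01  4.7050e-01  2.9820e-01
  3.0000e-04 -1.0000e-04  0.0000e+00 -1.4800e-02 -1.2900e-02  6.0000e-04] 9.462526798679842e-06
[-0.  0. -0.] 0.0002
t 4.5 shift [-1.6   5.74  2.82] turn [-11.95 -18.81 -18.33] |turn| 28.9 q [0.18 0.85 0.09 1.49 0.18 1.11 2.12] F [-0.   1.2  2.1]
```

```bash
cat > sim4.py <<'E'
from sim3 import *
q0=np.array(json.loads(open("log.jsonl").readlines()[-1])[0]);s=-1;y1=-2.75;ta=22;P=(.572,-.248)
A=((*P,.032),ta,y1);B=((.56,-.2,.15),ta,y1)
q,e,m=go(q0,A,B,s,4)
for dyd in(-150,-130,-110,-90,-70,-50):
  for st in((.48,0.),(.54,0.)):
    sy=y1+np.radians(dyd);A2=B;q2=q;T=[]
    yc=.137-2*np.pi if sy<-3 else .137
    yc=.137-2*np.pi
    for n,W in(("yaw",((*st,.2),ta,sy)),("tilt",((*st,.2),ta-90,sy)),("dn",((*st,.04),ta-90,sy)),("up",((*st,.2),ta-90,sy)),("back",((*st,.2),40,sy)),("dn2",((*st,.03),40,sy)),("up2",((*st,.2),40,sy)),
       ("yaw2",((.54,.12,.2),40,yc)),("tilt2",((.56,.188,.15),-50,yc)),("place",((.56,.188,.03),-50,yc))):
        q2,e,m=go(q2,A2,W,s,10);A2=W;T.append((n,round(float(e),3),round(float(m),2)))
    print(dyd,st,[t for t in T if t[1]>.004 ] or "OK",q2.round(2),min(t[2] for t in T))
E
timeout 500 python3 sim4.py
```

```text
-150 (0.48, 0.0) [('yaw2', 0.077, 0.0)] [-0.39  1.21  0.21  1.01 -0.27  1.82 -1.6 ] 0.0
-150 (0.54, 0.0) [('yaw2', 0.056, 0.0)] [-0.39  1.21  0.21  1.01 -0.27  1.82 -1.6 ] 0.0
-130 (0.48, 0.0) [('yaw2', 0.057, 0.0)] [-0.39  1.21  0.21  1.01 -0.27  1.82 -1.6 ] 0.0
-130 (0.54, 0.0) [('yaw2', 0.055, 0.0)] [-0.39  1.21  0.21  1.01 -0.27  1.82 -1.6 ] 0.0
-110 (0.48, 0.0) [('yaw2', 0.056, 0.0)] [-0.39  1.21  0.21  1.01 -0.27  1.82 -1.6 ] 0.0
-110 (0.54, 0.0) [('yaw2', 0.054, 0.0)] [-0.39  1.21  0.21  1.01 -0.27  1.82 -1.6 ] 0.0
-90 (0.48, 0.0) [('yaw2', 0.055, 0.0)] [-0.39  1.21  0.21  1.01 -0.27  1.82 -1.6 ] 0.0
-90 (0.54, 0.0) [('yaw2', 0.053, 0.0)] [-0.39  1.21  0.21  1.01 -0.27  1.82 -1.6 ] 0.0
-70 (0.48, 0.0) [('yaw2', 0.053, 0.0)] [-0.39  1.21  0.21  1.01 -0.27  1.82 -1.6 ] 0.0
-70 (0.54, 0.0) [('yaw2', 0.053, 0.0)] [-0.39  1.21  0.21  1.01 -0.27  1.82 -1.6 ] 0.0
-50 (0.48, 0.0) [('tilt', 0.198, 0.0), ('dn', 0.196, 0.0), ('up', 0.198, 0.0), ('back', 0.175, 0.0), ('yaw2', 0.053, 0.0)] [-0.39  1.21  0.21  1.01 -0.27  1.82 -1.6 ] 0.0
-50 (0.54, 0.0) [('tilt', 0.123, 0.0), ('dn', 0.121, 0.0), ('up', 0.123, 0.0), ('back', 0.08, 0.0), ('yaw2', 0.053, 0.0)] [-0.39  1.21  0.21  1.01 -0.27  1.82 -1.6 ] 0.0
```

>>> move_arm(
  motion="1 0 0 0.5 0 0 0;1 0 0 0.8 0 0 0;1 0 0 0.8 0 0 0;1 -0.08 0.2 0.3 0 0 -1;1 -0.08 0.2 0.3 0 0 -1;1 -0.08 0.2 0.3 0 0 -1;1 -0.08 0.2 0.3 0 0 -1;1 -0.08 0.2 0 0 0 -1;1 -0.08 0.2 0 0 0 -1;1 -0.08 0.2 0 0 0 -1;1 -0.08 0.2 0 0 0 -1;1 -0.08 0.2 0 0 0 -1",
)

```text
time: 5.7
eef_pos: [0.5518, -0.1534, 0.2412]
tool_rot: [0.16, 0.969, 0.031, -0.187]
wrist_force: [-0.5, -0.2, -1.1]
gripper_width: 0.0438
finger_force: 30.0
```

>>> move_arm(
  motion="1 -0.08 0.2 0 0 0 -1;1 -0.08 0.2 0 0 0 -1;1 -0.08 0.2 0 0 0 -1;1 -0.08 0.2 0 0 0 -1;1 -0.08 0.2 0 0 0 -1;1 -0.08 0.2 0 0 0 -1;1 -0.08 0.2 0 0 0 -1;1 -0.08 0.2 0 0 0 -1;1 -0.08 0.2 0 0 0 -1;1 -0.08 0.2 0 0 0 -1;1 -0.08 0.2 0 0 0 -1;1 -0.08 0.2 0 0 0 -1",
)

```text
time: 6.9
eef_pos: [0.5037, -0.0335, 0.2413]
tool_rot: [0.589, 0.785, 0.114, -0.152]
wrist_force: [0.4, 0.7, -0.5]
gripper_width: 0.0442
finger_force: 30.0
```

```bash
python3 to.py .5 0 .20 22 -4.67; python3 to.py .5 0 .20 -68 -4.67;python3 fit.py|head -3
```

```text
t 6.9 shift [-0.06  0.32  0.04] turn [ 0.03  0.01 -3.01] |turn| 3.0 q [-0.01  0.39  0.27  1.88 -0.47  1.13  0.79] F [ 0.4  0.7 -0.5]
t 6.9 shift [-0.11  1.54 -0.47] turn [-19.38  -3.18  -2.37] |turn| 19.8 q [-0.01  0.39  0.27  1.88 -0.47  1.13  0.79] F [ 0.4  0.7 -0.5]
[ 4.0000e-04  1.5711e+00  3.4620e-01  5.0570e-01  4.7020e-01  2.9820e-01
  2.0000e-04  2.0000e-04 -1.0000e-04 -1.4900e-02 -1.1900e-02 -3.0000e-04] 1.127574464590641e-05
[-0.  0.  0.] 0.0001
```

>>> move_arm(
  motion="1 -0.02 0.11 0.02 0 0 -1;1 -0.02 0.11 0.02 0 0 -1;1 -0.02 0.1 0 0 0 -1;1 0 0.06 0.1 -1 -0.04 0;1 0 0.06 0.1 -1 -0.04 0;1 0 0.06 0 -1 -0.04 0;1 0 0.06 0 -1 -0.04 0;1 0 0.06 0 -1 -0.04 0;1 0 0.06 0 -1 -0.04 0;1 0 0.06 0 -1 -0.04 0;1 0 0.06 0 -1 -0.04 0;1 0 0.06 0 -1 -0.04 0",
)

```text
time: 8.1
eef_pos: [0.501, 0.0095, 0.2538]
tool_rot: [0.681, 0.713, -0.118, 0.122]
wrist_force: [0.9, -0.2, -0.8]
gripper_width: 0.044
finger_force: 30.0
```

>>> move_arm(
  motion="1 0 0.06 -0.07 -1 -0.04 0;1 0 0.06 -0.07 -1 -0.04 0;1 0 0.06 -0.07 -1 -0.04 0;1 0 0.06 -0.07 -1 -0.04 0;1 0 0.06 -0.07 -1 -0.04 0;1 0 0.06 -0.07 -1 -0.04 0;1 0 0.06 -0.07 -1 -0.04 0;1 0 0.06 -0.07 -1 -0.04 0;1 0 0.06 -0.07 -1 -0.04 0;1 0 0.06 -0.07 -1 -0.04 0;1 0 0.05 0 -0.6 -0.03 0;1 0 0 0 0 0 0",
)

```text
time: 9.3
eef_pos: [0.5008, 0.0434, 0.2167]
tool_rot: [0.571, 0.6, -0.39, 0.402]
wrist_force: [0.1, -0.5, -1.4]
gripper_width: 0.0436
finger_force: 30.0
```

```bash
python3 to.py .5 0 .04 -68 -4.67; python3 - <<'E'
from h import *
a=vision.read_camera("side");b=vision.read_camera("top")
c=vision.get_calibration("side");d=vision.get_calibration("top");X=np.array([.5,0,.19])
u,v=proj(c,X).astype(int);u2,v2=proj(d,X).astype(int);print(u,v,u2,v2)
f=lambda im,u,v:cv2.resize(im[max(v-75,0):max(v-75,0)+150,u-75:u+75],(400,400),interpolation=cv2.INTER_CUBIC)
cv2.imwrite("pics/t1.png",np.hstack([f(a,u,v),f(b,u2,v2)]))
E
```

```text
t 9.3 shift [-0.05  0.   -3.18] turn [ 0.02 -0.11 -0.01] |turn| 0.1 q [-1.    0.79  0.49  1.87  0.67  1.32 -0.91] F [ 0.1 -0.5 -1.4]
366 171 280 296
```

View pics/t1.png

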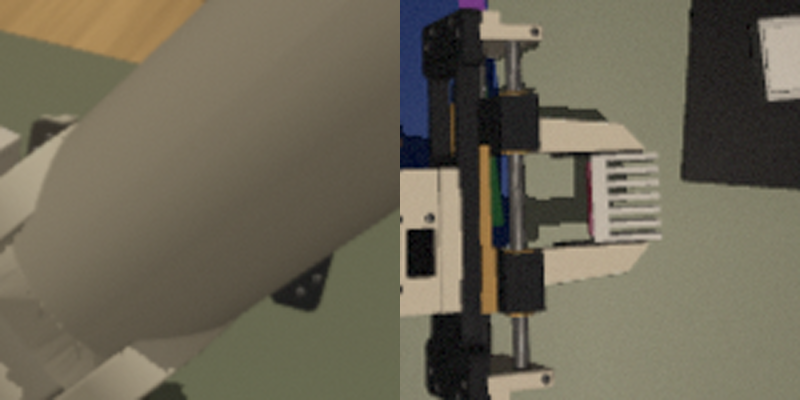

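The top view shows the sink held with its fin ends vertical, pink face to +y (left) and fins to −y. Lowering it onto the bench.

>>> move_arm(
  motion="1 0 0 -0.4 0 0 0;1 0 0 -0.5 0 0 0;1 0 0 -0.5 0 0 0;1 0 0 -0.5 0 0 0;1 0 0 -0.4 0 0 0;1 0 0 -0.3 0 0 0;1 0 0 -0.2 0 0 0;1 0 0 -0.14 0 0 0;1 0 0 -0.08 0 0 0;1 0 0 -0.04 0 0 0;1 0 0 -0.04 0 0 0;1 0 0 0 0 0 0",
)

```text
time: 10.6
eef_pos: [0.5011, 0.0419, 0.0634]
tool_rot: [0.573, 0.599, -0.389, 0.402]
wrist_force: [0.3, -0.1, -0.8]
gripper_width: 0.0438
finger_force: 30.0
```

>>> move_arm(
  motion="1 0 0 -0.04 0 0 0;1 0 0 0 0 0 0",
)

```text
time: 10.8
eef_pos: [0.501, 0.0419, 0.0612]
tool_rot: [0.573, 0.599, -0.389, 0.402]
wrist_force: [-0.4, -0.7, -0.6]
gripper_width: 0.0438
finger_force: 30.0
```

>>> move_arm(
  motion="1 0 0 -0.04 0 0 0;1 0 0 -0.03 0 0 0;1 0 0 0 0 0 0",
)

```text
time: 11.1
eef_pos: [0.5009, 0.0418, 0.0575]
tool_rot: [0.573, 0.599, -0.39, 0.402]
wrist_force: [-0.1, 0.7, -1.5]
gripper_width: 0.0442
finger_force: 30.0
```

>>> move_arm(
  motion="1 0 0 -0.03 0 0 0;1 0 0 0 0 0 0",
)

```text
time: 11.3
eef_pos: [0.5009, 0.0418, 0.0561]
tool_rot: [0.573, 0.599, -0.39, 0.402]
wrist_force: [-0.1, 0.1, -1.5]
gripper_width: 0.044
finger_force: 30.0
```

>>> move_arm(
  motion="1 0 0 -0.03 0 0 0;1 0 0 0 0 0 0",
)

```text
time: 11.5
eef_pos: [0.501, 0.0418, 0.0548]
tool_rot: [0.573, 0.599, -0.39, 0.402]
wrist_force: [-0.0, 1.4, 1.0]
gripper_width: 0.044
finger_force: 30.0
```

>>> move_arm(
  motion="1 0 0 -0.03 0 0 0;1 0 0 0 0 0 0",
)

```text
time: 11.7
eef_pos: [0.501, 0.0419, 0.0546]
tool_rot: [0.573, 0.598, -0.39, 0.403]
wrist_force: [-1.9, 4.5, 8.0]
gripper_width: 0.044
finger_force: 30.0
```

Contact. Releasing and moving straight up.

>>> move_arm(
  motion="0.0 0 0 0.02 0 0 0;-0.3 0 0 0 0 0 0;-0.5 0 0 0 0 0 0;-0.5 0 0 0 0 0 0;-0.5 0 0 0.2 0 0 0;-0.5 0 0 0.4 0 0 0;-0.5 0 0 0.6 0 0 0;-0.5 0 0 0.7 0 0 0;-0.5 0 0 0.7 0 0 0;-0.5 0 0 0.7 0 0 0;-0.5 0 0 0.2 0 0 0;-0.5 0 0 0 0 0 0",
)

```text
time: 12.9
eef_pos: [0.5014, 0.0419, 0.2308]
tool_rot: [0.574, 0.599, -0.388, 0.402]
wrist_force: [0.0, 0.0, -0.1]
gripper_width: 0.0687
finger_force: 0.0
```

```bash
python3 to.py .5 0 .20 40 -4.67; python3 - <<'E'
from h import *
b=vision.read_camera("top")
d=vision.get_calibration("top");X=np.array([.5,0,.056])
u2,v2=proj(d,X).astype(int);print(u2,v2)
cv2.imwrite("pics/t2.png",cv2.resize(b[v2-30:v2+30,u2-40:u2+40],(800,600),interpolation=cv2.INTER_CUBIC))
E
```

```text
t 12.9 shift [-0.   -1.44  0.1 ] turn [ 2.352e+01  9.300e-01 -2.000e-02] |turn| 23.5 q [-1.    0.76  0.5   1.87  0.67  1.33 -0.9 ] F [ 0.   0.  -0.1]
276 295
```

View pics/t2.png

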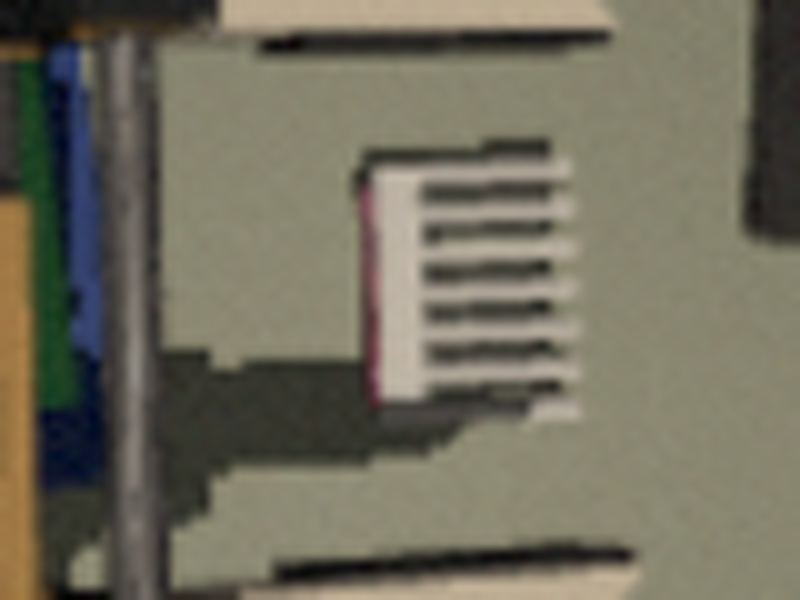

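```bash
python3 -c "
from h import *
d=vision.get_calibration('top')
for p in ((367,165),(378,405),(580,415),(572,165),(473,287)): print(onz(d,(235.5+(p[0]+.5)/10,264.5+(p[1]+.5)/10),.056).round(4))"
python3 to.py .501 -.0135 .15 40 -4.67
```

```text
[0.5248 0.0081 0.056 ]
[0.4837 0.0061 0.056 ]
[ 0.482  -0.0291  0.056 ]
[ 0.5248 -0.0279  0.056 ]
[ 0.5038 -0.0105  0.056 ]
t 12.95 shift [ 0.03 -1.71 -0.87] turn [23.53  0.92 -0.04] |turn| 23.5 q [-1.    0.76  0.5   1.88  0.67  1.33 -0.9 ] F [-0.2 -0.5 -0.2]
```

>>> move_arm(
  motion="-0.4 0 -0.06 0.1 1 0.04 0;-0.4 0 -0.06 0.1 1 0.04 0;-0.4 0 -0.06 0.1 1 0.04 0;-0.4 0 -0.06 0.1 1 0.04 0;-0.4 0 -0.06 0 1 0.04 0;-0.4 0 -0.06 0 1 0.04 0;-0.4 0 -0.06 0 1 0.04 0;-0.4 0 -0.06 0 1 0.04 0;-0.4 0 -0.06 0 1 0.04 0;-0.4 0 -0.06 0 1 0.04 0;-0.4 0 -0.06 0 1 0.04 0;-0.4 0 -0.06 0 1 0.04 0",
)

```text
time: 14.15
eef_pos: [0.5003, 0.006, 0.2478]
tool_rot: [0.686, 0.719, -0.079, 0.079]
wrist_force: [-0.2, -0.5, 0.9]
gripper_width: 0.0643
finger_force: 0.0
```

>>> move_arm(
  motion="-0.4 0 -0.06 0 1 0.04 0;-0.4 0 -0.06 0 1 0.04 0;-0.4 0 -0.06 0 1 0.04 0;-0.4 0 -0.06 0 1 0.04 0;-0.4 0 -0.06 0 1 0.04 0;-0.4 0 -0.06 0 1 0.04 0;-0.4 0 -0.06 0 1 0.04 0;-0.4 0 -0.06 0 1 0.04 0;-0.4 0 -0.06 0 1 0.04 0;-0.4 0 -0.06 0 1 0.04 0;-0.4 0 -0.06 0 1 0.04 0;-0.4 0 0 0 0.5 0.02 0",
)

```text
time: 15.35
eef_pos: [0.5002, -0.0283, 0.247]
tool_rot: [0.65, 0.679, 0.235, -0.247]
wrist_force: [0.9, -0.0, -0.7]
gripper_width: 0.0642
finger_force: 0.0
```

```bash
python3 to.py .501 -.0135 .15 40 -4.67
```

```text
t 15.35 shift [ 0.04 -0.31 -1.22] turn [ 0.02 -0.03 -0.01] |turn| 0.0 q [ 0.16  0.45  0.25  1.91 -0.77  1.27  0.86] F [ 0.9 -0.  -0.7]
```

The sink stands upright, centred at about (0.503, −0.0105), as predicted from the grasp. Descending for the regrasp.

>>> move_arm(
  motion="-0.4 0.06 -0.16 -0.4 0 0 0;-0.4 0 -0.15 -0.5 0 0 0;-0.4 0 0 -0.5 0 0 0;-0.4 0 0 -0.5 0 0 0;-0.4 0 0 -0.5 0 0 0;-0.4 0 0 -0.4 0 0 0;-0.4 0 0 -0.3 0 0 0;-0.4 0 0 -0.22 0 0 0;-0.4 0 0 -0.15 0 0 0;-0.4 0 0 -0.1 0 0 0;-0.4 0 0 -0.05 0 0 0;-0.4 0 0 0 0 0 0",
)

```text
time: 16.55
eef_pos: [0.5042, -0.0428, 0.0684]
tool_rot: [0.649, 0.68, 0.236, -0.245]
wrist_force: [-1.1, 0.1, 0.2]
gripper_width: 0.064
finger_force: 0.0
```

```bash
python3 to.py .503 -.0135 .030 40 -4.67
```

```text
t 16.55 shift [ 0.   -0.02 -0.05] turn [ 0.05  0.04 -0.04] |turn| 0.1 q [ 0.23  0.76  0.18  1.92 -0.9   1.05  1.13] F [-1.1  0.1  0.2]
```

>>> move_arm(
  motion="0.1 0 -0.02 -0.03 0 0 0;0.3 0 0 0 0 0 0;1 0 0 0 0 0 0;1 0 0 0 0 0 0;1 0 0 0.2 0 0 0;1 0 0 0.4 0 0 0;1 0 0 0.6 0 0 0;1 0 0 0.7 0 0 0;1 0 0 0.7 -1 -0.04 0;1 0 0 0.4 -1 -0.04 0;1 0 0 0 -1 -0.04 0;1 0 0 0 -1 -0.04 0",
)

```text
time: 17.75
eef_pos: [0.5044, -0.0439, 0.2187]
tool_rot: [0.679, 0.711, 0.128, -0.132]
wrist_force: [-0.3, 0.5, -1.2]
gripper_width: 0.0437
finger_force: 30.0
```

>>> move_arm(
  motion="1 0 0.05 0 -1 -0.04 0;1 0 0.05 0 -1 -0.04 0;1 0 0.05 0 -1 -0.04 0;1 0 0.05 0 -1 -0.04 0;1 0 0.05 0 -1 -0.04 0;1 0 0.05 0 -1 -0.04 0;1 0 0.05 0 -1 -0.04 0;1 0 0 0 0 0 0",
)

```text
time: 18.55
eef_pos: [0.5036, -0.023, 0.2167]
tool_rot: [0.686, 0.722, -0.066, 0.066]
wrist_force: [-0.7, -0.3, -1.8]
gripper_width: 0.044
finger_force: 30.0
```

```bash
python3 to.py .54 .14 .2 -10 -6.146;python3 to.py .5597 .188 .2 -50 -6.146; cat > sim5.py <<'E'
from sim3 import *
q=np.array(json.loads(open("log.jsonl").readlines()[-1])[0]);s=-1;p[:]=np.load("p.npy")
A=((.5,0,.2),-10,-4.67)
for W in(((.54,.14,.2),-10,-6.146),((.56,.188,.2),-50,-6.146),((.56,.188,.03),-50,-6.146)):
    q,e,m=go(q,A,W,s,15);A=W;print(e.round(4),m.round(2),q.round(2))
E
python3 sim5.py
```

```text
t 18.55 shift [0.89 3.28 0.59] turn [  0.09  -0.15 -18.56] |turn| 18.6 q [-0.53  0.34  0.49  2.01  0.04  0.83 -0.04] F [-0.7 -0.3 -1.8]
t 18.55 shift [1.84 4.32 0.27] turn [ -7.27   5.94 -17.75] |turn| 20.1 q [-0.53  0.34  0.49  2.01  0.04  0.83 -0.04] F [-0.7 -0.3 -1.8]
0.0 0.41 [-0.78  0.54  0.68  1.71 -0.36  1.2  -1.42]
0.0077 0.0 [-0.23  0.99 -0.14  1.02 -0.06  1.98 -1.79]
0.0005 0.0 [-0.24  1.2  -0.12  1.   -0.04  1.8  -1.76]
```

>>> move_arm(
  motion="1 0.05 0.18 0 0 0 -1;1 0.05 0.18 0 0 0 -1;1 0.05 0.18 0 0 0 -1;1 0.05 0.18 0 0 0 -1;1 0.05 0.18 0 0 0 -1;1 0.05 0.18 0 0 0 -1;1 0.05 0.18 0 0 0 -1;1 0.05 0.18 0 0 0 -1;1 0.05 0.18 0 0 0 -1;1 0.05 0.18 0 0 0 -1;1 0.05 0.18 0 0 0 -1;1 0.05 0.18 0 0 0 -1",
)

```text
time: 19.75
eef_pos: [0.5341, 0.0814, 0.2171]
tool_rot: [0.943, 0.319, -0.088, 0.027]
wrist_force: [0.0, -0.0, -0.2]
gripper_width: 0.0437
finger_force: 30.0
```

>>> move_arm(
  motion="1 0.05 0.18 0 0 0 -1;1 0.05 0.18 0 0 0 -1;1 0.05 0.18 0 0 0 -1;1 0.05 0.18 0 0 0 -1;1 0.05 0.18 0 0 0 -1;1 0.05 0.18 0 0 0 -1;1 0 0 0 0 0 -0.5;1 0 0 0 0 0 0",
)

```text
time: 20.55
eef_pos: [0.549, 0.1347, 0.2169]
tool_rot: [0.993, 0.067, -0.093, 0.004]
wrist_force: [-0.0, 0.1, -0.9]
gripper_width: 0.0437
finger_force: 30.0
```

```bash
python3 to.py .5597 .188 .13 -50 -6.146
```

```text
t 20.55 shift [ 0.93  1.17 -1.13] turn [-1.22  8.49  0.04] |turn| 8.6 q [-0.77  0.59  0.68  1.73 -0.4   1.17 -1.37] F [-0.   0.1 -0.9]
```

>>> move_arm(
  motion="1 0.1 0.13 0 -0.14 0.94 0;1 0.1 0.13 0 -0.14 0.94 0;1 0.1 0.13 -0.1 -0.14 0.94 0;1 0.1 0.13 -0.15 -0.14 0.94 0;1 0.1 0.13 -0.15 -0.14 0.94 0;1 0.1 0.13 -0.15 -0.14 0.94 0;1 0.1 0.13 -0.15 -0.14 0.94 0;1 0.1 0.13 -0.15 -0.13 0.94 0;1 0.1 0.13 -0.15 -0.13 0.94 0;1 0.08 0 -0.1 0 0 0;1 0 0 0 0 0 0;1 0 0 0 0 0 0",
)

```text
time: 21.75
eef_pos: [0.5983, 0.1934, 0.1625]
tool_rot: [0.905, 0.061, -0.42, 0.03]
wrist_force: [0.1, -0.0, -0.5]
gripper_width: 0.044
finger_force: 30.0
```

```bash
python3 to.py .5627 .1885 .070 -50 -6.146
```

```text
t 21.75 shift [ 0.    0.   -1.25] turn [0.03 0.06 0.01] |turn| 0.1 q [-0.54  1.13  0.53  1.03 -0.45  1.97 -1.47] F [ 0.1 -0.  -0.5]
```

>>> move_arm(
  motion="1 0 0 -0.2 0 0.01 0;1 0 0 -0.3 0 0.01 0;1 0 0 -0.3 0 0.01 0;1 0 0 -0.3 0 0.01 0;1 0 0 -0.25 0 0.01 0;1 0 0 -0.2 0 0 0;1 0 0 -0.1 0 0 0;1 0 0 0 0 0 0;1 0 0 0 0 0 0",
)

```text
time: 22.65
eef_pos: [0.5982, 0.1943, 0.0796]
tool_rot: [0.904, 0.061, -0.422, 0.03]
wrist_force: [0.8, -0.5, -1.0]
gripper_width: 0.0435
finger_force: 30.0
```

```bash
python3 to.py .5627 .1885 .050 -50 -6.146; python3 - <<'E'
from h import *
ims=[]
for n in("side","top"):
    a=vision.read_camera(n);c=vision.get_calibration(n);u,v=proj(c,np.array([.5597,.188,.045])).round().astype(int);print(n,u,v)
    ims.append(cv2.resize(a[v-30:v+30,u-25:u+25],(400,480),interpolation=cv2.INTER_CUBIC))
cv2.imwrite("pics/p1.png",np.hstack(ims))
E
```

```text
t 22.65 shift [ 0.   -0.02  0.01] turn [ 0.04 -0.01  0.  ] |turn| 0.0 q [-0.53  1.24  0.51  1.01 -0.48  1.89 -1.47] F [ 0.8 -0.5 -1. ]
side 288 286
top 171 261
```

View pics/p1.png

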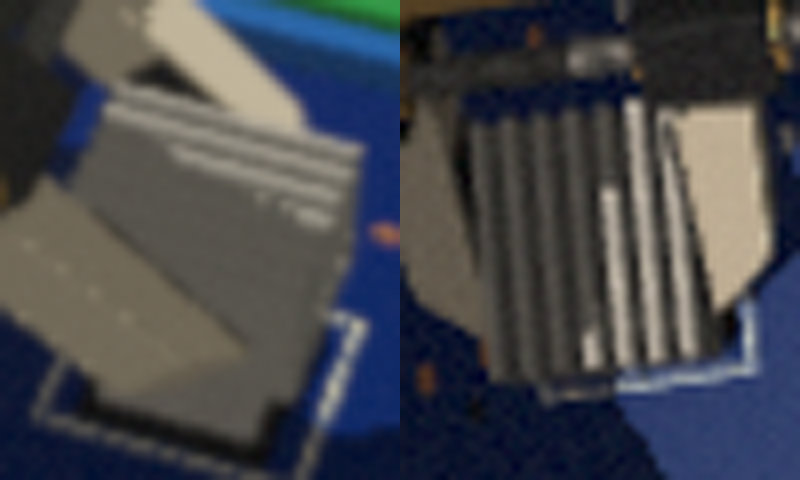

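```bash
python3 - <<'E'
from h import *
c=vision.get_calibration("top")
P=[((x-400+.5)/8-.5+146,(y+.5)/8-.5+231) for x,y in((475,118),(680,105),(700,358),(493,380))]
m,l,a=rect(c,P,.065);print(m.round(4),l.round(4),a.round(3))
c=vision.get_calibration("side")
# fin-top corners in side: far-left (105,105), right (365,150)
for x,y in((105,105),(365,150)): print(onz(c,((x+.5)/8-.5+263,(y+.5)/8-.5+256),.065).round(4))
E
```

```text
[0.5594 0.1874 0.065 ] [0.0442 0.0549 0.0441 0.0566] [-1.501 -3.022  1.679  0.12 ]
[0.5888 0.1785 0.065 ]
[0.5331 0.164  0.065 ]
```

Fins are up over the chip with the sink centre at (0.5594, 0.1874) against the chip at (0.5597, 0.188), and yaw matches within 0.02. Lowering gently.

>>> move_arm(
  motion="1 0 0 -0.1 0 0 0;1 0 0 -0.1 0 0 0;1 0 0 -0.06 0 0 0;1 0 0 -0.03 0 0 0;1 0 0 0 0 0 0",
)

```text
time: 23.25
eef_pos: [0.5977, 0.1942, 0.0643]
tool_rot: [0.904, 0.061, -0.423, 0.03]
wrist_force: [-0.5, 0.3, -0.5]
gripper_width: 0.0436
finger_force: 30.0
```

>>> move_arm(
  motion="1 0 0 -0.03 0 0 0;1 0 0 0 0 0 0",
)

```text
time: 23.45
eef_pos: [0.598, 0.1943, 0.0632]
tool_rot: [0.904, 0.061, -0.422, 0.03]
wrist_force: [-0.5, -1.3, -1.0]
gripper_width: 0.0438
finger_force: 30.0
```

>>> move_arm(
  motion="1 0 0 -0.03 0 0 0;1 0 0 0 0 0 0",
)

```text
time: 23.65
eef_pos: [0.5979, 0.1943, 0.0616]
tool_rot: [0.904, 0.061, -0.422, 0.03]
wrist_force: [-0.8, -0.3, -0.6]
gripper_width: 0.0436
finger_force: 30.0
```

>>> move_arm(
  motion="1 0 0 -0.02 0 0 0;1 0 0 0 0 0 0",
)

```text
time: 23.85
eef_pos: [0.5979, 0.1943, 0.0606]
tool_rot: [0.904, 0.061, -0.422, 0.03]
wrist_force: [-0.4, -0.4, -0.4]
gripper_width: 0.0442
finger_force: 30.0
```

>>> move_arm(
  motion="1 0 0 -0.02 0 0 0;1 0 0 0 0 0 0",
)

```text
time: 24.05
eef_pos: [0.598, 0.1943, 0.0605]
tool_rot: [0.904, 0.061, -0.423, 0.03]
wrist_force: [0.1, -0.8, 3.5]
gripper_width: 0.0438
finger_force: 30.0
```

>>> move_arm(
  motion="1 0 0 -0.02 0 0 0;1 0 0 0 0 0 0",
)

```text
time: 24.25
eef_pos: [0.5981, 0.1943, 0.0604]
tool_rot: [0.904, 0.061, -0.423, 0.03]
wrist_force: [-0.6, 0.0, 7.4]
gripper_width: 0.0438
finger_force: 30.0
```

Contact at the expected height. Releasing and retreating upward.

>>> move_arm(
  motion="0.0 0 0 0.02 0 0 0;-0.2 0 0 0 0 0 0;-0.4 0 0 0 0 0 0;-0.5 0 0 0 0 0 0;-0.5 0 0 0.15 0 0 0;-0.5 0.2 0 0.4 0 0 0;-0.5 0.4 0.1 0.6 0 0 0;-0.5 0.4 0.1 0.6 0 0 0;-0.5 0 0 0.7 0 -1 0;-0.5 -0.5 0.4 0.7 0 -1 0;-0.5 -0.5 0.8 0.2 0 -1 0;-0.5 0 0.4 0 0 0 0",
)

```text
time: 25.45
eef_pos: [0.5758, 0.2862, 0.2061]
tool_rot: [0.944, 0.061, -0.321, 0.037]
wrist_force: [-0.5, 1.2, 0.8]
gripper_width: 0.0687
finger_force: 0.0
```

```bash
python3 - <<'E'
from h import *
ims=[]
for n in("side","top"):
    a=vision.read_camera(n);c=vision.get_calibration(n);u,v=proj(c,np.array([.5597,.188,.03])).round().astype(int);print(n,u,v)
    ims.append(cv2.resize(a[v-30:v+30,u-25:u+25],(400,480),interpolation=cv2.INTER_CUBIC))
cv2.imwrite("pics/p2.png",np.hstack(ims))
E
```

```text
side 288 292
top 172 262
```

View pics/p2.png

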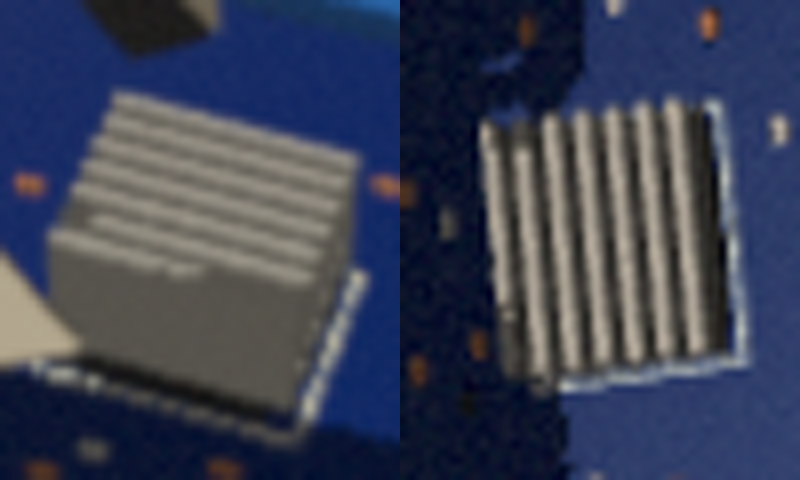

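The sink sits flat, fins up, inside the white outline. Checking the centre numerically.

```bash
python3 - <<'E'
from h import *
for n,o,b,Q in(("top",(147,232),400,((482,122),(683,98),(703,352),(505,375))),("side",(263,262),0,((115,92),(358,158),(305,285),(50,238)))):
    c=vision.get_calibration(n);P=[((x-b+.5)/8-.5+o[0],(y+.5)/8-.5+o[1]) for x,y in Q]
    m,l,a=rect(c,P,.045);print(m.round(4),l.round(4),a.round(3))
print(read_state()["finger_force"])
E
```

```text
[0.5597 0.1882 0.045 ] [0.0446 0.0566 0.0433 0.0562] [-1.445 -3.023  1.689  0.141]
[0.5595 0.1868 0.045 ] [0.0567 0.0374 0.0556 0.0438] [-3.005  1.694  0.252 -1.413]
0.0
```

Centre is (0.5597, 0.188) against the chip at (0.5597, 0.1882), at the right height and parallel to the slots. Handing in.

```bash
python3 -c "
from workcell import workorder;print(workorder.job_done())"
```

```text
the job is handed in; nothing more can be done
None
```

The pink-padded heat sink is turned over and resting pad down on the chip, released. The cameras put its centre within about 1.5 mm of the chip's centre and its fins parallel to the white slots. It took about 25 s, and I handed the job in; no verdict came back. I never touched the other objects knowingly, though I didn't take a last picture of them.

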